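# Blow out and hold open the closet box lock

### The arm

A 6-joint arm with a two-finger parallel gripper is mounted at the origin on the work surface. World frame = base frame: x ahead of the robot, y to its left, z up, the work surface at z = 0. Lengths are in m, angles in rad, forces in N, time in s.
With the tool pointing down it reaches from about 0.225 to 0.875 m from the base axis. Payload 3.4 kg.
Tool frame: the origin (TCP) lies on the centre line of the jaws, within the pads' length; the fingertips stand 25 mm ahead of it and the grasp point (between the pads) lies 6 mm ahead of it (r.finger_overhang is the distance from the TCP to the fingertips, in m); z points along the fingers, y is the direction in which the jaws open and shut (so a half turn about z gives the same grasp; the last joint's range is limited). The gripper opens to 85 mm and grips with 20 to 120 N. Pads are 22 mm wide; open, the fingers measure 114 mm over their backs; the gripper's body (76 mm by 85 mm) begins 54 mm behind the grasp point. The pads swing forward as they close: fully open they stand 13 mm farther back than shut.
Start: joints at [1.005, 0.276, 1.505, -0, 1.361, -0.121], TCP at [0.247, 0.519, 0.256] pointing down, gripper open.
Joint ranges: [-2.89, 2.89], [-0.75, 2.08], [0.22, 2.7], [-1.18, 4.32], [0.11, 2.71], [-2.7, 2.7]. Speed limits (rad/s): [2.57, 2.57, 3.14, 3.14, 3.14, 3.14].

### API

Orientations are given as a unit quaternion [x, y, z, w].
In Python, from cell import r, vision gives the robot as it stands. The module is installed in compiled form; this text tells all that it offers.
- The arm moves only by the tool apply_moves, never from a script. Its argument "motion" is a list of rows, each an object of numbers: "x", "y", "z": the shift along the tool's x, y, z in cm; "rx", "ry", "rz": the turn, a rotation vector about the tool's x, y, z in degrees; "claw": the closure, from 0 (fully open) to 1 (shut). In form: [{"x": .., "y": .., "z": .., "rx": .., "ry": .., "rz": .., "claw": ..}, ...]. A call has 1 to 8 rows; each row is the pose to reach, as a shift and turn from the pose commanded when the call began, along the tool's axes at that moment; what a row does not reach only later rows make up. A row lasts 1/12 s, in which the tool goes at most 41.7 mm and 7.16 degrees, less where a joint would pass 70% of its speed; a pose out of reach is approached as far as the arm can. A call with a gripper value outside its range is refused whole. The fingers move at their own pace and stop on an object; "newtons" is the grip in N (left out, the last holds). Time passes only in rows, so rows that repeat a pose let the fingers close. It gives the time, the measured TCP pose, the force and the opening at its end, in the units of the state.
- r.get_obs(): the state, without advancing time (a new reading comes with each control period).
- vision.read_camera(name): name is "side" or "top" or "wrist"; returns the picture (400x640x3 uint8, blue, green, red); there is no depth.
- vision.camera_info(name): a dict with "intrinsics" (3x3 intrinsics, pixels), "R" (3x3) and "t" (3): a world point X has camera coordinates R X + t. Camera axes: x right, y down, z forward; pixel columns grow to the right and rows downward; lengths in m; the calibration is good to about 2 mm. A picture is of the moment at which its call begins: read the wrist's pose just before it. camera_info takes no time and is no camera call; for the wrist camera it gives the pose at the moment of the call.
- r.finish_job(): hands the job in, once; it reports no verdict.
The state is a dict: "time": time; "joint_positions": joint angles; "joint_velocities": joint speeds; "effort": joint torques, N m; "ee_pos": TCP position; "tcp_rot": TCP orientation; "ft_force": force on the tool from outside, world axes, zero at the start; "ft_torque": the same for the moment, N m; "grip_width": opening from 0.0 (shut) to 1.0 (fully open).
Only numpy, scipy, OpenCV 4.12 (cv2) and the standard library are available. Lean on these libraries where they do the work, as an engineer would, in place of code of your own. Each camera call takes 0.05 s, during which the arm holds its last target. There are 200 camera calls.

### The job

Clear the dusty lock of the steel box first: squeeze the trigger of the clamped air duster all the way for about half a second and let it spring back. Then take the flat key with the slab-shaped head out of the wooden block, push it fully home in the lock (the pins are sticky, so wiggle it if it catches) and turn it a quarter turn clockwise to the stop. Finish still gripping the key and holding it turned against its spring, and do not push the other things about.

Things in the scene. Friction and masses are not known exactly. Their poses are not given: they have to be found in the camera images.
- key_bow (a point): Centre of the head of the flat key (loose, about 45 g), which stands upright, blade down, in either slot of the wooden block. Head: black plastic slab 32 mm wide (own x), 12 mm thick (y), 50 mm high (z, up), with a small steel dot near the top; this point is 25 mm above the head's flat underside, which rests on the block's top, 50 mm above the table.
- key_tip (a point): Lower end of the flat key's steel blade, 57 mm straight below key_bow. The blade is 14 mm wide (x), 5 mm thick (y), 32 mm long below the head, its last 6 mm tapered to 8 mm wide, and is the same either way round. It must be lifted 32 mm to come clear of the block.
- lock_mouth (a point): Centre of the keyhole's mouth in the top face of the round lock plug (50 mm across), 102 mm above the table. Turns with the plug: x along the slot, y across it, z up. Slot 15.6 x 6.6 mm, 37 mm deep, 2.8 mm lead-in chamfer. The key goes straight down, blade width along x, either way round; it is home when its head rests on the plug's face (key_bow 25 mm above this point).
- lockbox: Low grey steel box, fixed, 180 x 200 x 60 mm, origin under its centre, the lock in the middle of its lid: flat lock case 84 x 72 mm, 2 mm lower than the plug's face. Position and yaw vary. In the slot two pins, 12 and 22 mm below the face, stick out of the narrow ends by up to 3 mm; unsprung, they yield with friction at about 5 N sideways each (some 5 to 12 N of push on the key).
- plug (a joint): Turn of the lock plug, rad: 0 at rest against its stop, growing clockwise seen from above, hard stop at 1.5 (a quarter turn). A spring turns it back to 0 when let go: about 0.015 N m at rest, 0.06 N m at the stop.
- bolt (a joint): Travel of the brass bolt at the lock case, coupled to the plug: 0 shut, 0.020 m withdrawn at the quarter turn.
- gun_pinch (a point): Place to squeeze on the air duster, midway between the outer faces of grip and trigger, 125 mm above the table; +y points at the keyhole, z up. The grip is a bar along x, 24 mm across y, 30 mm high; the trigger, an upright blade 22 mm high, stands parallel to it on its +y side. Together they measure 47 mm across y at rest, about 38 mm with the trigger fully in. Free from above.
- gun: Air duster, pistol-shaped, clamped on its side on a fixed stand beside the box; origin at the middle of the stand's foot. Its barrel lies 50 mm off gun_pinch towards +x, a black battery block begins 45 mm off towards -x; both reach at most 145 mm above the table.
- trigger (a joint): Angle of the duster's trigger, rad: 0 at rest, 0.24 fully squeezed towards the grip (stop). Hinged about the vertical 36 mm from gun_pinch towards +x; sprung, about 2 N to start and 5.5 N at the stop when pressed at gun_pinch; it springs back when let go.
- tkey_bar (a point): Middle of the round 12 mm bar, 64 mm long, of the T-shaped key in the block's other slot, 84 mm from the flat key; 84 mm above the table. Not the key for this lock; leave it.
- keyblock: Fixed wooden block, 160 (x) x 60 (y) x 50 mm, origin at the centre of its underside; the slots run along its x, at x = -42 and +42 mm. Position and yaw vary.
- pad: Black scrubbing pad 75 x 110 x 22 mm lying on the table; origin at the centre of its underside. Leave it.
- scraper: Yellow plastic scraper lying flat, 148 mm long, 90 mm wide blade, 14 mm high; origin underneath. Leave it.
- polejoint: Aluminium pole joint standing upright, 38 mm across at its collar, 100 mm high; origin at its foot. Leave it.
- cleaner: White plastic bottle, 68 mm across, 170 mm high; origin at its foot. Leave it.
- pegpot: Open white cup, 90 mm across, 90 mm high; origin at its foot. Leave it.
- tin: Plain steel tin 74 mm across, 75 mm high; origin at its foot. Leave it.

How it is judged:
On the way, in this order (a step that is already met when the one before it is completed fails the run):
1. the duster's trigger is squeezed right in (value of joint trigger above 0.19 rad), for 0.2 s.
2. the trigger is let go and has sprung back (value of joint trigger below 0.04 rad and contact force between the fingers and gun below 0.5 N), for 0.1 s.
3. the flat key is fully home in the lock, not yet turned (z of key_bow in the frame of lock_mouth below 0.029 m and horizontal distance between key_bow and lock_mouth below 0.007 m and angle between key_bow's own z axis and vertical below 0.2 rad and value of joint plug below 0.35 rad), for 0.1 s.
At the end, for the whole second after the job is handed in: The flat key is home in the lock (head within 4 mm of the face, 7 mm of the axis, upright within 0.2 rad), the plug still and turned at least 1.3 rad, the bolt drawn 15 mm, the fingers gripping the key (over 1 N), the trigger back, the other things within 40 mm of their places (z of key_bow in the frame of lock_mouth below 0.029 m and horizontal distance between key_bow and lock_mouth below 0.007 m and angle between key_bow's own z axis and vertical below 0.2 rad and value of joint plug above 1.3 rad and velocity of joint plug below 0.2 rad/s and value of joint bolt above 0.015 m and contact force between the fingers and key above 1 N and value of joint trigger below 0.04 rad and distance of each of tkey_bar, pad, scraper, polejoint, cleaner, pegpot, tin from where it was at the start of the episode below 0.04 m); the arm keeps its last pose, push and grip.
It fails at once if one of the other things is pushed about (over 40 mm) (distance of any of tkey_bar, pad, scraper, polejoint, cleaner, pegpot, tin from where it was at the start of the episode above 0.04 m).
It also fails if it takes over 67 s, if anything falls off the work surface, if the arm or the gripper's body presses on something with over 40 N, if the wrist force passes 120 N, or if a joint passes its speed limit or range.

## Working session

There is one attempt and no reset: what is moved stays moved. The work goes in short steps, Python scripts to look and compute and a tool call to move; the robot and the scene stay as the last step left them, time stands still between calls to the robot, and variables do not carry over. Pictures are saved under pics/ and viewed, about 8 in all and at most 12, crops included, and the job is handed in when it is done.

Besides the shell and the picture viewer there is one more tool, called after ">>>" by a JSON object that holds its "method" and its "body", one argument or row to a line. apply_moves: Moves the arm, as the interface text tells. Its arguments: {"type":"object","properties":{"motion":{"type":"array","items":{"type":"object","properties":{"x":{"type":"number"},"y":{"type":"number"},"z":{"type":"number"},"rx":{"type":"number"},"ry":{"type":"number"},"rz":{"type":"number"},"claw":{"type":"number"}}}},"newtons":{"type":"number"}},"required":["motion"]}

```bash
mkdir -p pics; cat > h.py <<'E'
import numpy as np, cv2
from cell import r, vision
def snap(n,f):
    im=vision.read_camera(n); cv2.imwrite('pics/'+f,im); return im
def ray(info,u,v):
    K,R,t=[np.array(info[k]) for k in('intrinsics','R','t')]
    return -R.T@t, R.T@np.linalg.solve(K,[u,v,1.])
def atz(info,u,v,z):
    c,d=ray(info,u,v); return c+d*(z-c[2])/d[2]
def proj(info,X):
    K,R,t=[np.array(info[k]) for k in('intrinsics','R','t')]
    p=K@(R@np.array(X)+t); return p[:2]/p[2]
E
python3 - <<'E'
from h import *
a=snap('top','top.png'); b=snap('side','side.png')
print({k:r.get_obs()[k] for k in('time','ee_pos','tcp_rot','grip_width')})
for n in('top','side','wrist'):
    i=vision.camera_info(n); print(n,np.round(i['intrinsics'],1).tolist(),(-np.array(i['R']).T@i['t']).round(3))
E
```

```text
{'time': 0.1, 'ee_pos': array([0.24715726, 0.51868773, 0.2555085 ]), 'tcp_rot': array([ 2.20547466e-01,  9.75375868e-01, -8.03286139e-04, -2.93978292e-04]), 'grip_width': 0.9980620950716435}
top [[391.2, 0.0, 321.7], [0.0, 391.2, 200.3], [0.0, 0.0, 1.0]] [0.454 0.002 1.235]
side [[377.7, 0.0, 319.6], [0.0, 377.7, 203.6], [0.0, 0.0, 1.0]] [0.364 0.861 0.668]
wrist [[314.7, 0.0, 321.3], [0.0, 314.7, 200.0], [0.0, 0.0, 1.0]] [0.181 0.551 0.373]
```

View pics/top.png

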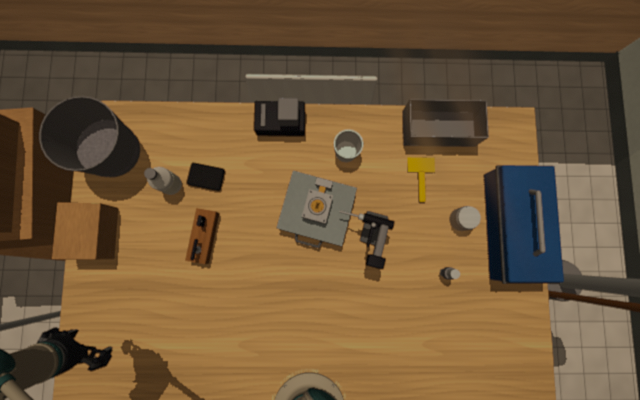

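View pics/side.png

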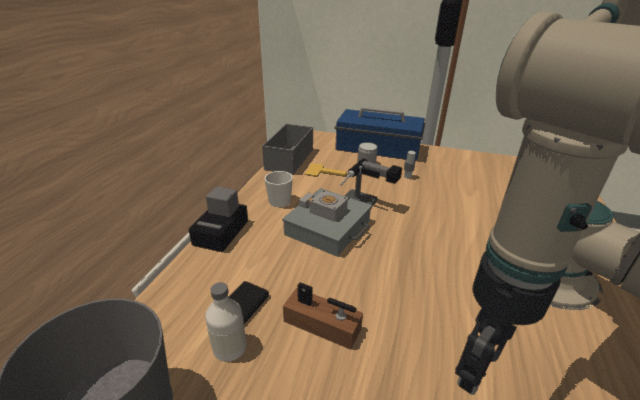

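The top view has world x up and y left. The box and lock are at about (317,206), the duster at (377,238), and the block at (202,237). The flat key is in the far slot (~201,219) and the T key in the near one. I'll zoom in next.

```bash
python3 - <<'E'
from h import *
a=cv2.imread('pics/top.png')
c1=cv2.resize(a[165:275,180:225],None,fx=5.4,fy=5.4,interpolation=3)
c2=cv2.resize(a[165:275,300:400],None,fx=5.4,fy=5.4,interpolation=3)
cv2.imwrite('pics/c.png',np.hstack([c1,c2]));print(c1.shape)
E
```

```text
(594, 243, 3)
```

View pics/c.png

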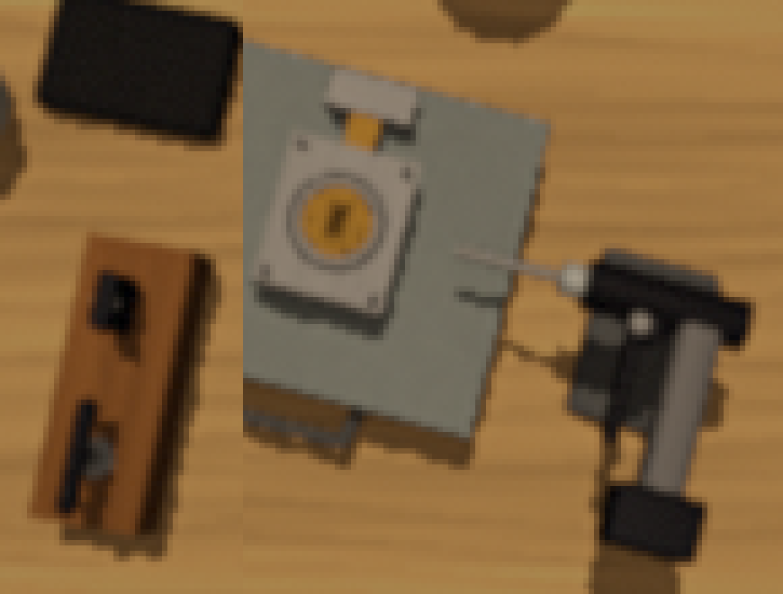

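```bash
python3 - <<'E'
from h import *
i=vision.camera_info('top')
def c1(x,y,z): return atz(i,180+x/5.4,165+y/5.4,z)
def c2(x,y,z): return atz(i,300+(x-243)/5.4,165+y/5.4,z)
for n,p in dict(key=c1(118,293,.1),t0=c1(88,402,.09),t1=c1(67,508,.09),lock=c2(338,222,.102),
 case1=c2(297,138,.1),case2=c2(420,162,.1),case3=c2(258,283,.1),case4=c2(383,312,.1),
 grip0=c2(695,325,.14),grip1=c2(665,490,.14),trig0=c2(625,350,.136),trig1=c2(610,435,.136),bar=c2(610,280,.14),bar2=c2(740,315,.14),
 blk1=c1(90,236,.05),blk2=c1(193,250,.05),blk3=c1(32,515,.05),blk4=c1(135,535,.05)).items(): print(n,p.round(4))
o=r.get_obs(); from scipy.spatial.transform import Rotation as R
print(R.from_quat(o['tcp_rot']).as_matrix().round(3))
w=vision.camera_info('wrist');T=R.from_quat(o['tcp_rot']).as_matrix()
print(np.round(T.T@(-np.array(w['R']).T@w['t']-o['ee_pos']),3),np.round(w['R']@T,3))
E
```

```text
key [0.5544 0.3118 0.1   ]
t0 [0.4968 0.3278 0.09  ]
t1 [0.4407 0.3361 0.09  ]
lock [ 0.5949 -0.0216  0.102 ]
case1 [0.6411 0.0009 0.1   ]
case2 [ 0.6284 -0.0661  0.1   ]
case3 [0.5618 0.0213 0.1   ]
case4 [ 0.5466 -0.0461  0.1   ]
grip0 [ 0.5375 -0.2073  0.14  ]
grip1 [ 0.4523 -0.1902  0.14  ]
trig0 [ 0.5246 -0.171   0.136 ]
trig1 [ 0.4804 -0.1626  0.136 ]
bar [ 0.5608 -0.163   0.14  ]
bar2 [ 0.5429 -0.231   0.14  ]
blk1 [0.5907 0.3425 0.05  ]
blk2 [0.5833 0.285  0.05  ]
blk3 [0.4364 0.3667 0.05  ]
blk4 [0.4258 0.3101 0.05  ]
[[-0.903  0.43  -0.001]
 [ 0.43   0.903 -0.001]
 [ 0.    -0.002 -1.   ]]
[ 0.073  0.    -0.117] [[ 0.001  1.    -0.002]
 [-0.956  0.    -0.293]
 [-0.293  0.002  0.956]]
```

```bash
cat >> h.py <<'E'
from scipy.spatial.transform import Rotation as Ro
def go(p,yaw_y):
    "tool-frame shift cm, rz deg to reach TCP p pointing down with tool y at world yaw yaw_y deg"
    o=r.get_obs(); T=Ro.from_quat(o['tcp_rot']); y=np.radians(yaw_y)
    Y=np.array([np.cos(y),np.sin(y),0]); Z=np.array([0,0,-1.]); G=Ro.from_matrix(np.c_[np.cross(Y,Z),Y,Z])
    print('t',round(o['time'],2),'pos',o['ee_pos'].round(4),'cm',(T.inv().apply(np.array(p)-o['ee_pos'])*100).round(2),'rot',np.degrees((T.inv()*G).as_rotvec()).round(2),'F',np.round(o['ft_force'],1),'w',round(o['grip_width'],3),'j',np.round(o['joint_positions'],2))
E
python3 -c "
from h import *
go([.505,-.188,.25],79)"
```

```text
t 0.1 pos [0.2472 0.5187 0.2555] cm [-53.68 -52.7    0.63] rot [ -0.1   -0.02 -14.48] F [ 0.1 -0.3 -0.1] w 0.998 j [ 1.01  0.28  1.51  0.    1.36 -0.12]
```

>>> {"method": "apply_moves", "body": {
  "motion": [
    {"x": -53.7,"y": -52.7,"z": 0},
    {"x": -53.7,"y": -52.7,"z": 0},
    {"x": -53.7,"y": -52.7,"z": 0},
    {"x": -53.7,"y": -52.7,"z": 0},
    {"x": -53.7,"y": -52.7,"z": 0},
    {"x": -53.7,"y": -52.7,"z": 0},
    {"x": -53.7,"y": -52.7,"z": 0},
    {"x": -53.7,"y": -52.7,"z": 0}
  ]
}}

```text
schema error: expected keys x, y, z, rx, ry, rz, claw
```

```bash
python3 -c "
from h import *
go([.505,-.188,.25],79)"
```

```text
t 0.1 pos [0.2472 0.5187 0.2555] cm [-53.68 -52.7    0.63] rot [ -0.1   -0.02 -14.48] F [ 0.1 -0.3 -0.1] w 0.998 j [ 1.01  0.28  1.51  0.    1.36 -0.12]
```

All keys are needed in every row.

>>> {"method": "apply_moves", "body": {
  "motion": [
    {"x": -53.7,"y": -52.7,"z": 0,"rx": 0,"ry": 0,"rz": -14.5,"claw": 0},
    {"x": -53.7,"y": -52.7,"z": 0,"rx": 0,"ry": 0,"rz": -14.5,"claw": 0},
    {"x": -53.7,"y": -52.7,"z": 0,"rx": 0,"ry": 0,"rz": -14.5,"claw": 0},
    {"x": -53.7,"y": -52.7,"z": 0,"rx": 0,"ry": 0,"rz": -14.5,"claw": 0},
    {"x": -53.7,"y": -52.7,"z": 0,"rx": 0,"ry": 0,"rz": -14.5,"claw": 0},
    {"x": -53.7,"y": -52.7,"z": 0,"rx": 0,"ry": 0,"rz": -14.5,"claw": 0},
    {"x": -53.7,"y": -52.7,"z": 0,"rx": 0,"ry": 0,"rz": -14.5,"claw": 0},
    {"x": -53.7,"y": -52.7,"z": 0,"rx": 0,"ry": 0,"rz": -14.5,"claw": 0}
  ]
}}

```text
time: 0.77
ee_pos: [0.3608, 0.2063, 0.2562]
tcp_rot: [0.095, 0.995, -0.0, -0.0]
ft_force: [-0.1, -0.2, -0.1]
grip_width: 0.997
```

```bash
python3 -c "
from h import *
go([.505,-.188,.25],79)"
```

```text
t 0.77 pos [0.3608 0.2063 0.2562] cm [-21.64 -35.97   0.62] rot [-0.   -0.    0.05] F [-0.1 -0.2 -0.1] w 0.997 j [ 0.35  0.03  1.81 -0.    1.3  -1.03]
```

>>> {"method": "apply_moves", "body": {
  "motion": [
    {"x": -21.6,"y": -36,"z": 0.6,"rx": 0,"ry": 0,"rz": 0,"claw": 0},
    {"x": -21.6,"y": -36,"z": 0.6,"rx": 0,"ry": 0,"rz": 0,"claw": 0},
    {"x": -21.6,"y": -36,"z": 0.6,"rx": 0,"ry": 0,"rz": 0,"claw": 0},
    {"x": -21.6,"y": -36,"z": 0.6,"rx": 0,"ry": 0,"rz": 0,"claw": 0},
    {"x": -21.6,"y": -36,"z": 0.6,"rx": 0,"ry": 0,"rz": 0,"claw": 0},
    {"x": -21.6,"y": -36,"z": 0.6,"rx": 0,"ry": 0,"rz": 0,"claw": 0},
    {"x": -21.6,"y": -36,"z": 0.6,"rx": 0,"ry": 0,"rz": 0,"claw": 0},
    {"x": -21.6,"y": -36,"z": 0.6,"rx": 0,"ry": 0,"rz": 0,"claw": 0}
  ]
}}

```text
time: 1.43
ee_pos: [0.4748, -0.1071, 0.2513]
tcp_rot: [0.096, 0.995, 0.0, -0.0]
ft_force: [1.3, 1.0, 0.2]
grip_width: 1.0
```

```bash
python3 -c "
from h import *
go([.505,-.188,.25],79)"
```

```text
t 1.43 pos [ 0.4748 -0.1071  0.2513] cm [-4.51 -7.36  0.12] rot [ 0.03 -0.02 -0.02] F [1.3 1.  0.2] w 1.0 j [-0.37  0.15  1.69  0.    1.31 -1.74]
```

>>> {"method": "apply_moves", "body": {
  "motion": [
    {"x": -4.5,"y": -7.4,"z": 0,"rx": 0,"ry": 0,"rz": 0,"claw": 0},
    {"x": -4.5,"y": -7.4,"z": 0,"rx": 0,"ry": 0,"rz": 0,"claw": 0},
    {"x": -4.5,"y": -7.4,"z": 0,"rx": 0,"ry": 0,"rz": 0,"claw": 0},
    {"x": -4.5,"y": -7.4,"z": 0,"rx": 0,"ry": 0,"rz": 0,"claw": 0},
    {"x": -4.5,"y": -7.4,"z": 0,"rx": 0,"ry": 0,"rz": 0,"claw": 0}
  ]
}}

```text
time: 1.85
ee_pos: [0.5043, -0.1859, 0.2508]
tcp_rot: [0.096, 0.995, 0.001, -0.001]
ft_force: [-0.2, 0.9, -0.5]
grip_width: 1.001
```

```bash
python3 -c "
from h import *
go([.505,-.188,.25],79)
i=vision.camera_info('wrist'); np.savez('w1.npz',**i); snap('wrist','w1.png')
print(proj(i,[.505,-.188,.14]),proj(i,[.595,-.0216,.102]))"
```

```text
t 1.85 pos [ 0.5043 -0.1859  0.2508] cm [-0.11 -0.19  0.07] rot [ 0.08 -0.13 -0.04] F [-0.2  0.9 -0.5] w 1.001 j [-0.48  0.22  1.59  0.    1.33 -1.86]
[318.22497042 205.90766584] [512.41827698 250.88834433]
```

View pics/w1.png

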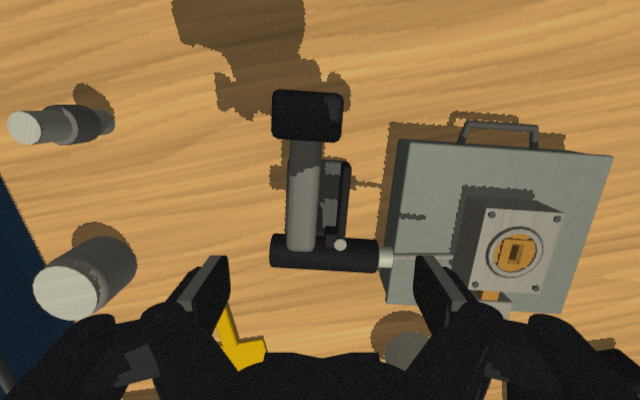

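```bash
python3 - <<'E'
from h import *
i=np.load('w1.npz')
for n,(u,v,z) in dict(gl1=(287,235,.13),gl2=(290,150,.13),gr1=(317,235,.13),gr2=(323,150,.13),tr1=(347,225,.136),tr2=(350,165,.136),hinge=(340,244,.14),bl=(272,251,.125),br=(378,256,.125),key=(517,254,.102),k1=(518,245,.102),k2=(515,263,.102),c1=(489,213,.1),c2=(564,213,.1),c3=(470,290,.1),c4=(540,292,.1)).items(): print(n,atz(i,u,v,z).round(4))
E
```

```text
gl1 [ 0.5278 -0.2186  0.13  ]
gl2 [ 0.4606 -0.201   0.13  ]
gr1 [ 0.5326 -0.1945  0.13  ]
gr2 [ 0.4654 -0.1766  0.13  ]
tr1 [ 0.5262 -0.169   0.136 ]
tr2 [ 0.4793 -0.1588  0.136 ]
hinge [ 0.5394 -0.1772  0.14  ]
bl [ 0.5417 -0.2354  0.125 ]
br [ 0.5637 -0.1476  0.125 ]
key [ 0.5991 -0.0174  0.102 ]
k1 [ 0.5899 -0.0164  0.102 ]
k2 [ 0.6082 -0.0194  0.102 ]
c1 [ 0.5539 -0.0406  0.1   ]
c2 [0.5669 0.026  0.1   ]
c3 [ 0.6309 -0.0619  0.1   ]
c4 [0.6464 0.0054 0.1   ]
```

```bash
python3 -c "
from h import *
go([.4994,-.1916,.130],76)"
```

```text
t 1.9 pos [ 0.5042 -0.1852  0.251 ] cm [ 0.33 -0.73 12.1 ] rot [ 0.07 -0.1   3.03] F [0.2 0.2 0.5] w 1.004 j [-0.48  0.22  1.59  0.    1.33 -1.86]
```

>>> {"method": "apply_moves", "body": {
  "motion": [
    {"x": 0.3,"y": -0.7,"z": 2,"rx": 0,"ry": 0,"rz": 3,"claw": 0},
    {"x": 0.3,"y": -0.7,"z": 5,"rx": 0,"ry": 0,"rz": 3,"claw": 0},
    {"x": 0.3,"y": -0.7,"z": 8.5,"rx": 0,"ry": 0,"rz": 3,"claw": 0},
    {"x": 0.3,"y": -0.7,"z": 12.1,"rx": 0,"ry": 0,"rz": 3,"claw": 0},
    {"x": 0.3,"y": -0.7,"z": 12.1,"rx": 0,"ry": 0,"rz": 3,"claw": 0},
    {"x": 0.3,"y": -0.7,"z": 12.1,"rx": 0,"ry": 0,"rz": 3,"claw": 0}
  ]
}}

```text
time: 2.4
ee_pos: [0.4992, -0.1904, 0.1298]
tcp_rot: [0.121, 0.993, 0.001, -0.002]
ft_force: [-0.0, -0.3, 1.6]
grip_width: 0.999
```

```bash
python3 -c "
from h import *
go([.4994,-.1916,.130],76)"
```

```text
t 2.4 pos [ 0.4992 -0.1904  0.1298] cm [-0.04 -0.11 -0.02] rot [ 0.08 -0.24  0.12] F [-0.  -0.3  1.6] w 0.999 j [-0.49  0.32  1.78  0.    1.04 -1.82]
```

Now squeeze at 20 N: about 0.67 s, looking at width and force.

>>> {"method": "apply_moves", "body": {
  "motion": [
    {"x": 0,"y": 0,"z": 0,"rx": 0,"ry": 0,"rz": 0,"claw": 0.7},
    {"x": 0,"y": 0,"z": 0,"rx": 0,"ry": 0,"rz": 0,"claw": 0.7},
    {"x": 0,"y": 0,"z": 0,"rx": 0,"ry": 0,"rz": 0,"claw": 0.7},
    {"x": 0,"y": 0,"z": 0,"rx": 0,"ry": 0,"rz": 0,"claw": 0.7},
    {"x": 0,"y": 0,"z": 0,"rx": 0,"ry": 0,"rz": 0,"claw": 0.7},
    {"x": 0,"y": 0,"z": 0,"rx": 0,"ry": 0,"rz": 0,"claw": 0.7}
  ],
  "newtons": 25
}}

```text
time: 2.9
ee_pos: [0.5021, -0.1918, 0.1331]
tcp_rot: [0.122, 0.993, 0.001, 0.002]
ft_force: [-0.3, 4.3, 6.6]
grip_width: 0.478
```

>>> {"method": "apply_moves", "body": {
  "motion": [
    {"x": 0,"y": 0,"z": 0,"rx": 0,"ry": 0,"rz": 0,"claw": 0.7},
    {"x": 0,"y": 0,"z": 0,"rx": 0,"ry": 0,"rz": 0,"claw": 0.7},
    {"x": 0,"y": 0,"z": 0,"rx": 0,"ry": 0,"rz": 0,"claw": 0.7},
    {"x": 0,"y": 0,"z": 0,"rx": 0,"ry": 0,"rz": 0,"claw": 0.7}
  ]
}}

```text
time: 3.23
ee_pos: [0.502, -0.1918, 0.1331]
tcp_rot: [0.122, 0.993, 0.001, 0.002]
ft_force: [0.4, 4.2, 7.3]
grip_width: 0.475
```

```bash
python3 -c "
from h import *
go([.4994,-.1916,.130],76)
i=vision.camera_info('wrist'); a=snap('wrist','w2.png'); cv2.imwrite('pics/w2c.png',cv2.resize(a[130:400,160:480],None,fx=2,fy=2))"
```

```text
t 3.23 pos [ 0.502  -0.1918  0.1331] cm [ 0.26 -0.05  0.31] rot [ 0.11  0.23 -0.03] F [0.4 4.2 7.3] w 0.475 j [-0.5   0.32  1.78  0.    1.05 -1.82]
```

View pics/w2c.png

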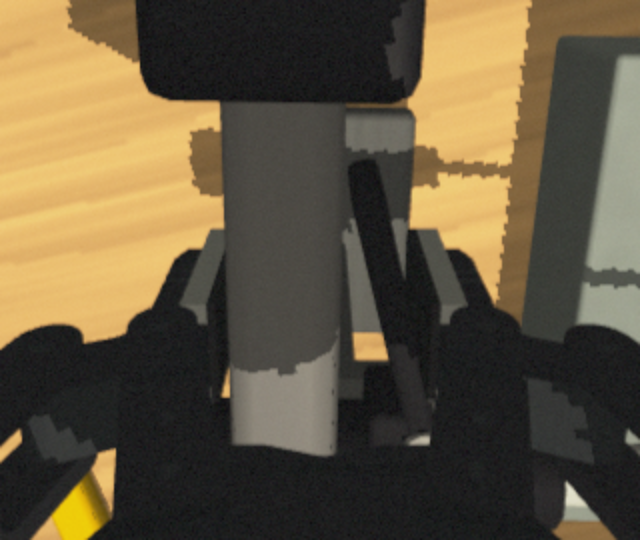

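The trigger is pressed right in: its free end rests against the grip, and 40.4 mm at the pad edge matches about 0.24 rad. Releasing now.

>>> {"method": "apply_moves", "body": {
  "motion": [
    {"x": 0,"y": 0,"z": 0,"rx": 0,"ry": 0,"rz": 0,"claw": 0},
    {"x": 0,"y": 0,"z": 0,"rx": 0,"ry": 0,"rz": 0,"claw": 0},
    {"x": 0,"y": 0,"z": 0,"rx": 0,"ry": 0,"rz": 0,"claw": 0},
    {"x": 0,"y": 0,"z": 0,"rx": 0,"ry": 0,"rz": 0,"claw": 0},
    {"x": 0,"y": 0,"z": 0,"rx": 0,"ry": 0,"rz": 0,"claw": 0},
    {"x": 0,"y": 0,"z": -4,"rx": 0,"ry": 0,"rz": 0,"claw": 0},
    {"x": 0,"y": 0,"z": -8,"rx": 0,"ry": 0,"rz": 0,"claw": 0},
    {"x": 0,"y": 0,"z": -12,"rx": 0,"ry": 0,"rz": 0,"claw": 0}
  ]
}}

```text
time: 3.95
ee_pos: [0.5, -0.1926, 0.2514]
tcp_rot: [0.122, 0.993, 0.0, -0.001]
ft_force: [1.8, -0.6, -0.1]
grip_width: 0.997
```

```bash
python3 -c "
from h import *
go([.5544,.3118,.22],76)
a=snap('wrist','w3.png')"
```

```text
t 3.95 pos [ 0.5    -0.1926  0.2514] cm [ 6.92 50.25  3.17] rot [ 0.02 -0.12  0.  ] F [ 1.8 -0.6 -0.1] w 0.997 j [-0.5   0.22  1.59 -0.    1.33 -1.82]
```

>>> {"method": "apply_moves", "body": {
  "motion": [
    {"x": 6.9,"y": 50.2,"z": 1,"rx": 0,"ry": 0,"rz": -5,"claw": 0},
    {"x": 6.9,"y": 50.2,"z": 1,"rx": 0,"ry": 0,"rz": -5,"claw": 0},
    {"x": 6.9,"y": 50.2,"z": 1,"rx": 0,"ry": 0,"rz": -5,"claw": 0},
    {"x": 6.9,"y": 50.2,"z": 1,"rx": 0,"ry": 0,"rz": -5,"claw": 0},
    {"x": 6.9,"y": 50.2,"z": 1,"rx": 0,"ry": 0,"rz": -5,"claw": 0},
    {"x": 6.9,"y": 50.2,"z": 1,"rx": 0,"ry": 0,"rz": -5,"claw": 0},
    {"x": 6.9,"y": 50.2,"z": 1,"rx": 0,"ry": 0,"rz": -5,"claw": 0},
    {"x": 6.9,"y": 50.2,"z": 1,"rx": 0,"ry": 0,"rz": -5,"claw": 0}
  ]
}}

```text
time: 4.67
ee_pos: [0.5363, 0.1405, 0.2439]
tcp_rot: [0.078, 0.997, -0.0, 0.0]
ft_force: [0.3, -0.8, 0.5]
grip_width: 1.001
```

```bash
python3 -c "
from h import *
go([.5544,.3118,.24],81)"
```

```text
t 4.67 pos [0.5363 0.1405 0.2439] cm [ 0.89 17.2   0.39] rot [-0.01  0.04  0.01] F [ 0.3 -0.8  0.5] w 1.001 j [ 0.13  0.25  1.57 -0.    1.32 -1.28]
```

>>> {"method": "apply_moves", "body": {
  "motion": [
    {"x": 0.9,"y": 17.2,"z": 0.4,"rx": 0,"ry": 0,"rz": 0,"claw": 0},
    {"x": 0.9,"y": 17.2,"z": 0.4,"rx": 0,"ry": 0,"rz": 0,"claw": 0},
    {"x": 0.9,"y": 17.2,"z": 0.4,"rx": 0,"ry": 0,"rz": 0,"claw": 0},
    {"x": 0.9,"y": 17.2,"z": 0.4,"rx": 0,"ry": 0,"rz": 0,"claw": 0},
    {"x": 0.9,"y": 17.2,"z": 0.4,"rx": 0,"ry": 0,"rz": 0,"claw": 0},
    {"x": 0.9,"y": 17.2,"z": 0.4,"rx": 0,"ry": 0,"rz": 0,"claw": 0},
    {"x": 0.9,"y": 17.2,"z": 0.4,"rx": 0,"ry": 0,"rz": 0,"claw": 0}
  ]
}}

```text
time: 5.25
ee_pos: [0.5542, 0.3096, 0.2394]
tcp_rot: [0.078, 0.997, -0.001, -0.0]
ft_force: [-0.0, -1.2, -0.1]
grip_width: 0.999
```

```bash
python3 -c "
from h import *
go([.5544,.3118,.24],81)
i=vision.camera_info('wrist'); np.savez('w4.npz',**i); a=snap('wrist','w4.png')
print(proj(i,[.5544,.3118,.1]))
l=cv2.imread('pics/w3.png')
cv2.imwrite('pics/w4c.png',np.hstack([cv2.resize(a[110:310,220:420],None,fx=2,fy=2,interpolation=3),cv2.resize(l[160:360,440:640],None,fx=2,fy=2)]))"
```

```text
t 5.25 pos [0.5542 0.3096 0.2394] cm [ 0.01  0.22 -0.06] rot [-0.1  -0.03  0.07] F [-0.  -1.2 -0.1] w 0.999 j [ 0.4   0.38  1.4  -0.    1.37 -1.01]
[323.80734458 193.9043059 ]
```

View pics/w4c.png

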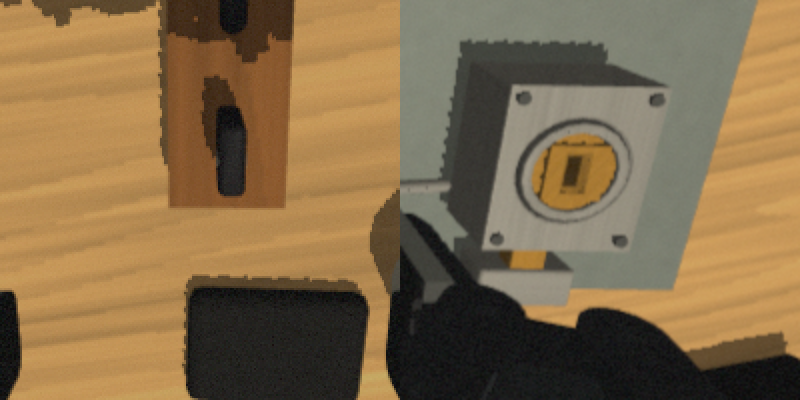

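```bash
python3 - <<'E'
from h import *
i=np.load('w4.npz')
for n,(u,v,z) in dict(kb1=(329,207.5,.1),kb2=(342.5,207.5,.1),kt1=(329,174.5,.1),kt2=(342.5,174.5,.1),b1=(304,214,.05),b2=(363,214,.05),b3=(303.5,129,.05),b4=(367,129,.05)).items(): print(n,atz(i,u,v,z).round(4))
j=vision.camera_info('wrist')
E
```

```text
kb1 [0.5671 0.3144 0.1   ]
kb2 [0.5689 0.3258 0.1   ]
kt1 [0.5385 0.3186 0.1   ]
kt2 [0.5402 0.3297 0.1   ]
b1 [0.5867 0.2865 0.05  ]
b2 [0.5962 0.3467 0.05  ]
b3 [0.502  0.3006 0.05  ]
b4 [0.5114 0.3604 0.05  ]
```

```bash
python3 -c "
from h import *
go([.553,.3225,.085],80.8)"
```

```text
t 5.3 pos [0.5542 0.3088 0.2396] cm [ 0.33  1.35 15.46] rot [-0.09 -0.02  0.2 ] F [ 0.  -0.   0.7] w 0.999 j [ 0.4   0.38  1.4  -0.    1.37 -1.01]
```

>>> {"method": "apply_moves", "body": {
  "motion": [
    {"x": 0.3,"y": 1.3,"z": 3,"rx": 0,"ry": 0,"rz": 0.2,"claw": 0.3},
    {"x": 0.3,"y": 1.3,"z": 6,"rx": 0,"ry": 0,"rz": 0.2,"claw": 0.3},
    {"x": 0.3,"y": 1.3,"z": 9,"rx": 0,"ry": 0,"rz": 0.2,"claw": 0.3},
    {"x": 0.3,"y": 1.3,"z": 12,"rx": 0,"ry": 0,"rz": 0.2,"claw": 0.3},
    {"x": 0.3,"y": 1.3,"z": 14,"rx": 0,"ry": 0,"rz": 0.2,"claw": 0.3},
    {"x": 0.3,"y": 1.3,"z": 15.4,"rx": 0,"ry": 0,"rz": 0.2,"claw": 0.3},
    {"x": 0.3,"y": 1.3,"z": 15.4,"rx": 0,"ry": 0,"rz": 0.2,"claw": 0.3},
    {"x": 0.3,"y": 1.3,"z": 15.4,"rx": 0,"ry": 0,"rz": 0.2,"claw": 0.3}
  ]
}}

```text
time: 5.97
ee_pos: [0.5534, 0.3214, 0.0858]
tcp_rot: [0.081, 0.997, -0.001, -0.001]
ft_force: [-0.1, 0.4, 0.2]
grip_width: 0.699
```

```bash
python3 -c "
from h import *
go([.553,.3225,.085],80.8)
a=snap('wrist','w5.png')
cv2.imwrite('pics/w5c.png',cv2.resize(a[100:400,170:470],None,fx=2,fy=2,interpolation=3))"
```

```text
t 5.97 pos [0.5534 0.3214 0.0858] cm [0.06 0.1  0.08] rot [-0.07 -0.06 -0.1 ] F [-0.1  0.4  0.2] w 0.699 j [ 0.42  0.5   1.59 -0.    1.05 -0.99]
```

View pics/w5c.png

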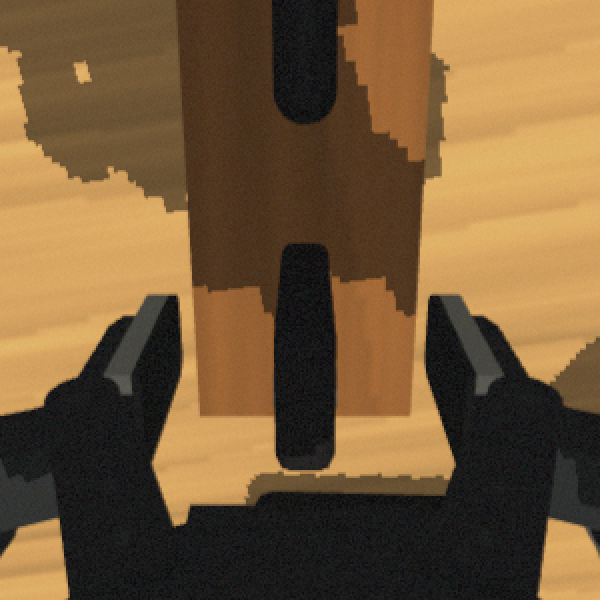

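The key (x≈305) is centred between the fingers (181 and 427), so I'm closing.

>>> {"method": "apply_moves", "body": {
  "motion": [
    {"x": 0,"y": 0,"z": 0,"rx": 0,"ry": 0,"rz": 0,"claw": 1},
    {"x": 0,"y": 0,"z": 0,"rx": 0,"ry": 0,"rz": 0,"claw": 1},
    {"x": 0,"y": 0,"z": 0,"rx": 0,"ry": 0,"rz": 0,"claw": 1},
    {"x": 0,"y": 0,"z": 0,"rx": 0,"ry": 0,"rz": 0,"claw": 1},
    {"x": 0,"y": 0,"z": 0,"rx": 0,"ry": 0,"rz": 0,"claw": 1},
    {"x": 0,"y": 0,"z": 0,"rx": 0,"ry": 0,"rz": 0,"claw": 1},
    {"x": 0,"y": 0,"z": 0,"rx": 0,"ry": 0,"rz": 0,"claw": 1},
    {"x": 0,"y": 0,"z": 0,"rx": 0,"ry": 0,"rz": 0,"claw": 1}
  ],
  "newtons": 60
}}

```text
time: 6.68
ee_pos: [0.5538, 0.3231, 0.087]
tcp_rot: [0.08, 0.997, -0.0, 0.001]
ft_force: [-0.2, -2.1, 6.0]
grip_width: 0.135
```

```bash
python3 -c "
from h import *
go([.553,.3225,.085],80.8)
i=vision.camera_info('wrist'); np.savez('w6.npz',**i);snap('wrist','w6.png')"
```

```text
t 6.68 pos [0.5538 0.3231 0.087 ] cm [ 0.07 -0.07  0.2 ] rot [-0.01  0.07  0.04] F [-0.2 -2.1  6. ] w 0.135 j [ 0.42  0.5   1.59 -0.    1.05 -0.99]
```

>>> {"method": "apply_moves", "body": {
  "motion": [
    {"x": 0,"y": 0,"z": -1,"rx": 0,"ry": 0,"rz": 0,"claw": 1},
    {"x": 0,"y": 0,"z": -2.5,"rx": 0,"ry": 0,"rz": 0,"claw": 1},
    {"x": 0,"y": 0,"z": -4.5,"rx": 0,"ry": 0,"rz": 0,"claw": 1},
    {"x": 0,"y": 0,"z": -7.5,"rx": 0,"ry": 0,"rz": 0,"claw": 1},
    {"x": 0,"y": 0,"z": -11,"rx": 0,"ry": 0,"rz": 0,"claw": 1},
    {"x": 0,"y": 0,"z": -14.3,"rx": 0,"ry": 0,"rz": 0,"claw": 1},
    {"x": 0,"y": 0,"z": -14.3,"rx": 0,"ry": 0,"rz": 0,"claw": 1}
  ]
}}

```text
time: 7.32
ee_pos: [0.5566, 0.3254, 0.2373]
tcp_rot: [0.08, 0.997, 0.004, 0.006]
ft_force: [0.7, 1.6, 0.9]
grip_width: 0.132
```

```bash
python3 -c "
from h import *
go([.665,-.02,.23],77)"
```

```text
t 7.32 pos [0.5566 0.3254 0.2373] cm [-16.19 -32.38   0.63] rot [0.52 0.65 3.83] F [0.7 1.6 0.9] w 0.132 j [ 0.42  0.38  1.39  0.    1.35 -0.99]
```

>>> {"method": "apply_moves", "body": {
  "motion": [
    {"x": -16.2,"y": -32.4,"z": 0,"rx": 0,"ry": 0,"rz": 4,"claw": 1},
    {"x": -16.2,"y": -32.4,"z": 0,"rx": 0,"ry": 0,"rz": 4,"claw": 1},
    {"x": -16.2,"y": -32.4,"z": 0,"rx": 0,"ry": 0,"rz": 4,"claw": 1},
    {"x": -16.2,"y": -32.4,"z": 0,"rx": 0,"ry": 0,"rz": 4,"claw": 1},
    {"x": -16.2,"y": -32.4,"z": 0,"rx": 0,"ry": 0,"rz": 4,"claw": 1},
    {"x": -16.2,"y": -32.4,"z": 0,"rx": 0,"ry": 0,"rz": 4,"claw": 1},
    {"x": -16.2,"y": -32.4,"z": 0,"rx": 0,"ry": 0,"rz": 4,"claw": 1},
    {"x": -16.2,"y": -32.4,"z": 0,"rx": 0,"ry": 0,"rz": 4,"claw": 1}
  ]
}}

```text
time: 7.98
ee_pos: [0.6531, 0.0038, 0.2289]
tcp_rot: [0.115, 0.993, 0.0, -0.0]
ft_force: [0.6, -0.4, 0.5]
grip_width: 0.128
```

```bash
python3 -c "
from h import *
go([.665,-.02,.23],77)"
```

```text
t 7.98 pos [0.6531 0.0038 0.2289] cm [-1.7  -2.04 -0.12] rot [ 0.05 -0.02 -0.18] F [ 0.6 -0.4  0.5] w 0.128 j [-0.1   0.41  1.37  0.    1.36 -1.44]
```

>>> {"method": "apply_moves", "body": {
  "motion": [
    {"x": -1.7,"y": -2,"z": -0.1,"rx": 0,"ry": 0,"rz": 0,"claw": 1},
    {"x": -1.7,"y": -2,"z": -0.1,"rx": 0,"ry": 0,"rz": 0,"claw": 1},
    {"x": -1.7,"y": -2,"z": -0.1,"rx": 0,"ry": 0,"rz": 0,"claw": 1},
    {"x": -1.7,"y": -2,"z": -0.1,"rx": 0,"ry": 0,"rz": 0,"claw": 1},
    {"x": -1.7,"y": -2,"z": -0.1,"rx": 0,"ry": 0,"rz": 0,"claw": 1},
    {"x": -1.7,"y": -2,"z": -0.1,"rx": 0,"ry": 0,"rz": 0,"claw": 1}
  ]
}}

```text
time: 8.48
ee_pos: [0.6645, -0.0164, 0.2301]
tcp_rot: [0.114, 0.993, 0.0, -0.0]
ft_force: [0.3, -0.0, -0.7]
grip_width: 0.136
```

```bash
python3 -c "
from h import *
go([.665,-.02,.23],77)
i=vision.camera_info('wrist'); np.savez('w7.npz',**i,p=r.get_obs()['ee_pos'],q=r.get_obs()['tcp_rot']); a=snap('wrist','w7.png')
print(proj(i,[.597,-.02,.102]))
cv2.imwrite('pics/w7c.png',cv2.resize(a[0:290,170:470],None,fx=2,fy=2,interpolation=3))"
```

```text
t 8.48 pos [ 0.6645 -0.0164  0.2301] cm [-0.13 -0.34  0.01] rot [ 0.03 -0.02 -0.08] F [ 0.3 -0.  -0.7] w 0.136 j [-0.13  0.43  1.34  0.    1.38 -1.47]
[295.84097834 115.19368331]
```

View pics/w7c.png

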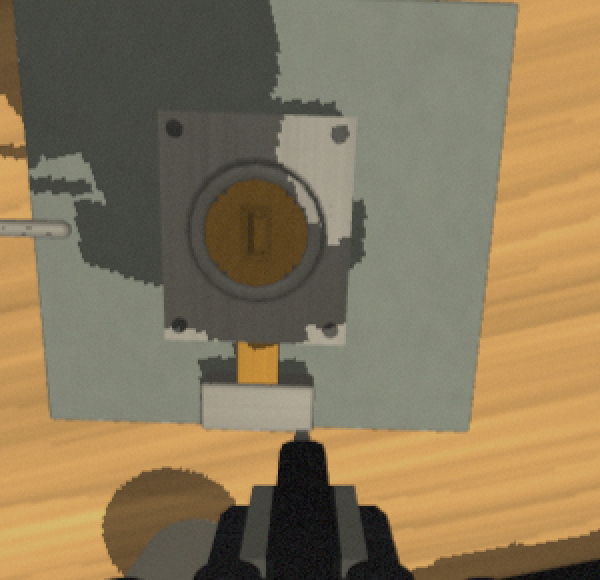

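```bash
python3 - <<'E'
from h import *
i=np.load('w7.npz')
C=lambda x,y,z: atz(i,170+x/2,y/2,z)
pts=dict(mouth=C(256,229,.102),plug=C(257,233,.102),c1=C(160,110,.1),c2=C(356,118,.1),c3=C(166,342,.1),c4=C(345,345,.1),b1=C(50,418,.06),b2=C(470,431,.06),b3=C(517,5,.06))
for n,p in pts.items(): print(n,p.round(4))
a=lambda s,e:np.degrees(np.arctan2(*(pts[e]-pts[s])[1::-1])).round(2)
print('x-dir',a('c1','c3'),a('c2','c4'),a('b3','b2'),'y-dir',a('c1','c2'),a('c3','c4'),a('b1','b2'))
T=Ro.from_quat(i['q'])
for n,o in dict(tip=(.004,0,.069),tip2=(.007,0,.063),headlow=(.016,0,.037),headtop=(.016,0,-.013)).items(): print(n,((proj(i,i['p']+T.apply(o))-[170,0])*2).round(1))
E
```

```text
mouth [ 0.5969 -0.0183  0.102 ]
plug [ 0.5984 -0.0183  0.102 ]
c1 [ 0.549  -0.0419  0.1   ]
c2 [0.5675 0.0263 0.1   ]
c3 [ 0.6311 -0.0642  0.1   ]
c4 [0.6484 0.0052 0.1   ]
b1 [ 0.6603 -0.1397  0.06  ]
b2 [0.7127 0.0563 0.06  ]
b3 [0.5371 0.1018 0.06  ]
x-dir -15.22 -14.63 -14.52 y-dir 74.84 75.97 75.05
tip [301.6 437.1]
tip2 [301.6 434.8]
headlow [301.6 436.9]
headtop [301.6 531.4]
```

```bash
python3 -c "
from h import *
go([.597,-.0185,.18],75.2)"
```

```text
t 8.53 pos [ 0.6646 -0.0165  0.2301] cm [ 6.54 -1.72  5.02] rot [ 0.02 -0.01  1.72] F [-0.5  0.4 -0.9] w 0.136 j [-0.13  0.43  1.34  0.    1.38 -1.47]
```

>>> {"method": "apply_moves", "body": {
  "motion": [
    {"x": 4,"y": -1,"z": 0,"rx": 0,"ry": 0,"rz": 1.7,"claw": 1},
    {"x": 6.5,"y": -1.7,"z": 2,"rx": 0,"ry": 0,"rz": 1.7,"claw": 1},
    {"x": 6.5,"y": -1.7,"z": 5,"rx": 0,"ry": 0,"rz": 1.7,"claw": 1},
    {"x": 6.5,"y": -1.7,"z": 5,"rx": 0,"ry": 0,"rz": 1.7,"claw": 1},
    {"x": 6.5,"y": -1.7,"z": 5,"rx": 0,"ry": 0,"rz": 1.7,"claw": 1},
    {"x": 6.5,"y": -1.7,"z": 5,"rx": 0,"ry": 0,"rz": 1.7,"claw": 1},
    {"x": 6.5,"y": -1.7,"z": 5,"rx": 0,"ry": 0,"rz": 1.7,"claw": 1}
  ]
}}

```text
time: 9.12
ee_pos: [0.5998, -0.0197, 0.1818]
tcp_rot: [0.129, 0.992, 0.0, 0.002]
ft_force: [-0.1, -0.5, -0.9]
grip_width: 0.129
```

```bash
python3 -c "
from h import *
go([.597,-.0185,.18],75.2);i=vision.camera_info('wrist')
a=snap('wrist','w8.png'); s=snap('side','s8.png')
u=proj(vision.camera_info('side'),[.597,-.018,.13]).astype(int);print(u)
cv2.imwrite('pics/w8c.png',np.hstack([cv2.resize(a[50:300,220:420],None,fx=2,fy=2,interpolation=3),cv2.resize(s[u[1]-50:u[1]+50,u[0]-40:u[0]+40],(400,500),interpolation=3)]))"
```

```text
t 9.12 pos [ 0.5998 -0.0197  0.1818] cm [0.31 0.04 0.17] rot [ 0.03  0.22 -0.05] F [-0.1 -0.5 -0.9] w 0.129 j [-0.15  0.36  1.57  0.    1.21 -1.46]
[328 189]
```

View pics/w8c.png

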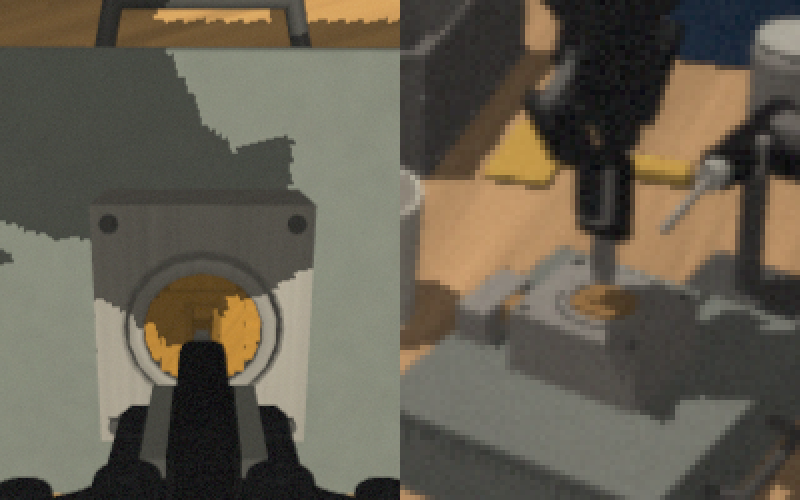

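Sideways, the key (x≈203) is centred over the plug (x≈204). Descending gently.

>>> {"method": "apply_moves", "body": {
  "motion": [
    {"x": 0.2,"y": 0,"z": 0.5,"rx": 0,"ry": 0,"rz": 0,"claw": 1},
    {"x": 0.2,"y": 0,"z": 1,"rx": 0,"ry": 0,"rz": 0,"claw": 1},
    {"x": 0.2,"y": 0,"z": 1.4,"rx": 0,"ry": 0,"rz": 0,"claw": 1},
    {"x": 0.2,"y": 0,"z": 1.8,"rx": 0,"ry": 0,"rz": 0,"claw": 1},
    {"x": 0.2,"y": 0,"z": 2,"rx": 0,"ry": 0,"rz": 0,"claw": 1},
    {"x": 0.2,"y": 0,"z": 2,"rx": 0,"ry": 0,"rz": 0,"claw": 1}
  ]
}}

```text
time: 9.72
ee_pos: [0.5971, -0.0196, 0.1596]
tcp_rot: [0.13, 0.992, -0.0, 0.001]
ft_force: [3.7, -1.0, -3.1]
grip_width: 0.131
```

It is in the slot, 11 mm deep. The +x side force means I should shift slightly towards +x.

>>> {"method": "apply_moves", "body": {
  "motion": [
    {"x": -0.15,"y": 0,"z": 0.2,"rx": 0,"ry": 0,"rz": 0,"claw": 1},
    {"x": -0.15,"y": 0,"z": 0.5,"rx": 0,"ry": 0,"rz": 0,"claw": 1},
    {"x": -0.15,"y": 0,"z": 0.8,"rx": 0,"ry": 0,"rz": 0,"claw": 1},
    {"x": -0.15,"y": 0,"z": 1.1,"rx": 0,"ry": 0,"rz": 0,"claw": 1},
    {"x": -0.15,"y": 0,"z": 1.4,"rx": 0,"ry": 0,"rz": 0,"claw": 1},
    {"x": -0.15,"y": 0,"z": 1.4,"rx": 0,"ry": 0,"rz": 0,"claw": 1}
  ]
}}

```text
time: 10.22
ee_pos: [0.5977, -0.0198, 0.1479]
tcp_rot: [0.129, 0.992, -0.0, 0.001]
ft_force: [-0.3, -0.4, 11.2]
grip_width: 0.131
```

>>> {"method": "apply_moves", "body": {
  "motion": [
    {"x": 0,"y": 0,"z": 0.3,"rx": 0,"ry": 0,"rz": 0,"claw": 1},
    {"x": 0.05,"y": 0,"z": 0.6,"rx": 0,"ry": 0,"rz": 0,"claw": 1},
    {"x": -0.05,"y": 0,"z": 0.8,"rx": 0,"ry": 0,"rz": 0,"claw": 1},
    {"x": 0.05,"y": 0,"z": 1,"rx": 0,"ry": 0,"rz": 0,"claw": 1},
    {"x": 0,"y": 0,"z": 1,"rx": 0,"ry": 0,"rz": 0,"claw": 1},
    {"x": 0,"y": 0,"z": 1,"rx": 0,"ry": 0,"rz": 0,"claw": 1}
  ]
}}

```text
time: 10.72
ee_pos: [0.5983, -0.0198, 0.1388]
tcp_rot: [0.13, 0.992, -0.0, 0.002]
ft_force: [-1.2, -0.4, 13.5]
grip_width: 0.132
```

>>> {"method": "apply_moves", "body": {
  "motion": [
    {"x": 0,"y": 0,"z": 0.2,"rx": 0,"ry": 0,"rz": 0,"claw": 1},
    {"x": 0.05,"y": 0,"z": 0.3,"rx": 0,"ry": 0,"rz": 0,"claw": 1},
    {"x": -0.05,"y": 0,"z": 0.4,"rx": 0,"ry": 0,"rz": 0,"claw": 1},
    {"x": 0,"y": 0,"z": 0.4,"rx": 0,"ry": 0,"rz": 0,"claw": 1},
    {"x": 0,"y": 0,"z": 0.4,"rx": 0,"ry": 0,"rz": 0,"claw": 1}
  ]
}}

```text
time: 11.13
ee_pos: [0.5984, -0.0198, 0.1386]
tcp_rot: [0.129, 0.992, -0.0, 0.003]
ft_force: [-6.7, -0.0, 31.8]
grip_width: 0.129
```

```bash
python3 -c "
from h import *
go([.597,-.0185,.139],75.2)
s=snap('side','s9.png');a=snap('wrist','w9.png')
cv2.imwrite('pics/s9c.png',np.hstack([cv2.resize(a[100:300,240:400],None,fx=2.5,fy=2.5,interpolation=3),cv2.resize(s[139:239,288:368],(400,500),interpolation=3)]))"
```

```text
t 11.13 pos [ 0.5984 -0.0198  0.1386] cm [ 0.17  0.09 -0.04] rot [ 0.03  0.35 -0.07] F [-6.7 -0.  31.8] w 0.129 j [-0.15  0.39  1.63 -0.    1.11 -1.46]
```

View pics/s9c.png

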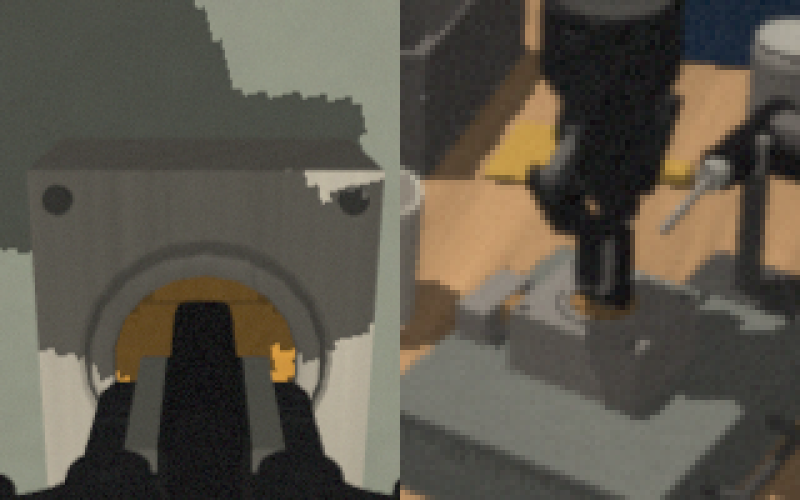

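The key is home: a hard stop at the expected height, with the head on the brass face. I'll ease the push and turn.

>>> {"method": "apply_moves", "body": {
  "motion": [
    {"x": 0,"y": 0,"z": -0.3,"rx": 0,"ry": 0,"rz": 0,"claw": 1},
    {"x": 0,"y": 0,"z": -0.3,"rx": 0,"ry": 0,"rz": 5,"claw": 1},
    {"x": 0,"y": 0,"z": -0.3,"rx": 0,"ry": 0,"rz": 11,"claw": 1},
    {"x": 0,"y": 0,"z": -0.3,"rx": 0,"ry": 0,"rz": 17,"claw": 1},
    {"x": 0,"y": 0,"z": -0.3,"rx": 0,"ry": 0,"rz": 23,"claw": 1},
    {"x": 0,"y": 0,"z": -0.3,"rx": 0,"ry": 0,"rz": 29,"claw": 1},
    {"x": 0,"y": 0,"z": -0.3,"rx": 0,"ry": 0,"rz": 35,"claw": 1},
    {"x": 0,"y": 0,"z": -0.3,"rx": 0,"ry": 0,"rz": 40,"claw": 1}
  ],
  "newtons": 80
}}

```text
time: 11.9
ee_pos: [0.5977, -0.0207, 0.1388]
tcp_rot: [0.463, 0.887, -0.0, 0.002]
ft_force: [-3.6, -2.0, 20.5]
grip_width: 0.128
```

```bash
python3 -c "
from h import *
go([.597,-.0185,.139],75.2-87); print(r.get_obs()['ft_torque'])"
```

```text
t 11.9 pos [ 0.5977 -0.0207  0.1388] cm [ 0.22  0.07 -0.02] rot [ 0.13  0.17 46.68] F [-3.6 -2.  20.5] w 0.128 j [-0.15  0.39  1.63 -0.    1.11 -0.76]
[-0.43727182  0.63274242  0.0988032 ]
```

>>> {"method": "apply_moves", "body": {
  "motion": [
    {"x": 0,"y": 0,"z": 0,"rx": 0,"ry": 0,"rz": 7,"claw": 1},
    {"x": 0,"y": 0,"z": 0,"rx": 0,"ry": 0,"rz": 14,"claw": 1},
    {"x": 0,"y": 0,"z": 0,"rx": 0,"ry": 0,"rz": 21,"claw": 1},
    {"x": 0,"y": 0,"z": 0,"rx": 0,"ry": 0,"rz": 28,"claw": 1},
    {"x": 0,"y": 0,"z": 0,"rx": 0,"ry": 0,"rz": 34,"claw": 1},
    {"x": 0,"y": 0,"z": 0,"rx": 0,"ry": 0,"rz": 40,"claw": 1},
    {"x": 0,"y": 0,"z": 0,"rx": 0,"ry": 0,"rz": 44,"claw": 1},
    {"x": 0,"y": 0,"z": 0,"rx": 0,"ry": 0,"rz": 47,"claw": 1}
  ]
}}

```text
time: 12.57
ee_pos: [0.5964, -0.0208, 0.1388]
tcp_rot: [0.777, 0.629, -0.001, 0.001]
ft_force: [-6.7, -2.3, 22.0]
grip_width: 0.132
```

>>> {"method": "apply_moves", "body": {
  "motion": [
    {"x": 0,"y": 0,"z": 0,"rx": 0,"ry": 0,"rz": 1,"claw": 1},
    {"x": 0,"y": 0,"z": 0,"rx": 0,"ry": 0,"rz": 1,"claw": 1},
    {"x": 0,"y": 0,"z": 0,"rx": 0,"ry": 0,"rz": 1,"claw": 1},
    {"x": 0,"y": 0,"z": 0,"rx": 0,"ry": 0,"rz": 1,"claw": 1}
  ]
}}

```text
time: 12.9
ee_pos: [0.5964, -0.0207, 0.1388]
tcp_rot: [0.782, 0.624, -0.001, 0.001]
ft_force: [-5.7, -2.3, 21.7]
grip_width: 0.131
```

```bash
python3 -c "
from h import *
go([.597,-.0185,.139],75.2-86); print(r.get_obs()['ft_torque'])
s=snap('side','s10.png');a=snap('wrist','w10.png');t=snap('top','t10.png')
cv2.imwrite('pics/s10c.png',np.hstack([cv2.resize(a,(480,300)),cv2.resize(s[139:239,288:368],(240,300),interpolation=3)]))"
```

```text
t 12.9 pos [ 0.5964 -0.0207  0.1388] cm [ 0.23  0.01 -0.03] rot [ 0.03  0.15 -2.01] F [-5.7 -2.3 21.7] w 0.131 j [-0.15  0.39  1.63 -0.    1.11  0.08]
[-0.4267528   1.14107313  0.1418768 ]
```

View pics/s10c.png

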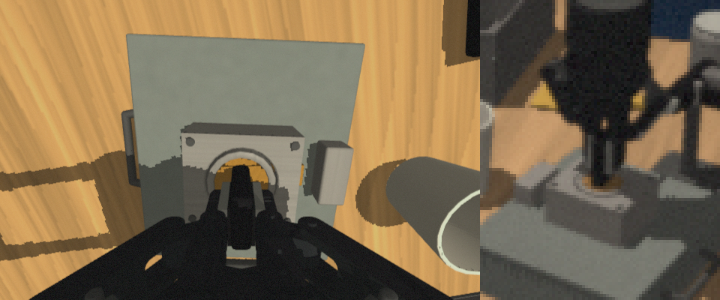

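The brass bolt no longer shows between case and keeper, the head sits on the plug, and the tool has turned about 88° with the key gripped. Handing in.

```bash
python3 -c "
from h import *
print(r.finish_job())"
```

```text
the job is handed in; nothing more can be done
None
```

I did the whole job in order and handed it in after about 13 s of robot time. The robot reports no verdict, so these are my own checks.

- **Duster:** I squeezed the trigger for over 0.5 s. The picture showed its free end against the grip, and the pads were 40.4 mm apart, which fits a full squeeze off-centre. I then opened the gripper and lifted clear. I did not check separately that the trigger sprang back; I only know the fingers were off it.
- **Key home:** I took the flat key from the far slot and pushed it past both pins with small wiggles. It came to a hard stop at TCP height 0.1386 m, where I had worked out 0.139 m. The push rose to 32 N with no more travel, and the picture showed the head on the plug.
- **Turn:** I turned the tool about 88° clockwise, roughly 2° past the stop. The plug angle itself can't be read. The brass bolt no longer showed outside the lock case, which fits it being drawn.
- **At hand-in:** The key was held at 80 N grip setting with about 22 N of downward push, and the jaw opening matched the key's thickness. I saw no contact with the other things, but did not measure their positions again at the end.

My first position estimates for the key and the lock differed between cameras by up to about 10 mm. I used the close-up wrist views instead.

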